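Pack the service tray

TASK

Pack the plywood service tray for a repair call. Lay the hinged case flat and stand the solder spool on its flange, end to end in the tray's long bay, both right down on the bay floor, and stand the alcohol bottle upright on the cork pad in the free cell. Keep the bottle upright all the way, leave the small jar in its cell and do not disturb the side cutter and the tape roll on the bench.

Things in the scene. Friction and masses are not known exactly. Their poses are not given: they have to be found in the camera images.
- tray: low open plywood tray, 151 x 180 mm outside, fixed to the bench; origin at the centre of its underside, x across, y along it. Floor 4 mm thick; long walls and dividers 5 mm thick, tops 24 mm above the bench; end boards (y = +-84 to 90 mm) 57 mm high with hand slots. The -x half, nearer the robot, is one undivided bay; the +x half two cells, parted at y = 0
- bay (a point): centre of the bay's floor (tray x = -40.5 mm, y = 0, z = 4 mm), axes as the tray's; the bay is 60 mm wide in x, 168 mm long in y between the end boards, 20 mm deep
- pad: thin cork disc, 58 mm across and 3 mm thick, on the floor of the free cell, at its centre (tray x = 32.5 mm, y = +43 or -43 mm: which one varies); each cell is 76 mm in x by 81.5 mm in y; origin at the centre of its underside
- jar: small jar with screw lid, 37 mm across, 30 mm tall, already standing in the other cell; origin at the centre of its underside; leave it
- case: hinged, shut plastic case, 50 (x) x 105 (y) mm, 36 mm tall, 0.09 kg, lying flat; origin at the centre of its underside, y along its length. The lid, 42 mm wide, starts 23 mm up and stays shut; a 16 mm wide tab at the middle of the -x side stands out 4 mm at 23 to 28 mm height. Grip across the width, high enough to clear the tray's walls
- spool: wire spool standing on its flange, 56 mm across, 45 mm tall, about 0.28 kg; origin at the centre of its underside
- bottle: round alcohol bottle with a narrower neck and flat stopper, standing upright, 64 mm across the body, 132 mm tall, about 0.19 kg; origin at the centre of its underside; grip the body 50 to 80 mm up
- cutter: side cutter lying on the bench, 55 x 134 x 12 mm, bystander; origin at the centre of its underside
- tape: roll of tape lying on the bench, 46 mm across, 19 mm high, bystander; origin at the centre of its underside
There are look-alikes about, which are no part of the job. Leave any yellow look-alike of the case alone.

How it is judged:
By the outcome, as a careful person would: the job done as asked, in the order asked, and still so for the second after the job is handed in, with the robot touching nothing.
It also fails if it takes over 72 s, if anything falls off the work surface, if the arm or the gripper's body presses on something with over 40 N, if the wrist force passes 120 N, or if a joint passes its speed limit or range.

ROBOT

A 6-joint arm with a two-finger parallel gripper is mounted at the origin on a cart in front of the work surface, level with it; the furniture and walls round the work are solid. World frame = base frame: x ahead of the robot, y to its left, z up, the work surface at z = 0. Lengths are in m, angles in rad, forces in N, time in s.
With the tool pointing down it reaches from about 0.325 to 0.75 m from the base axis. Payload 7.6 kg.
Tool frame: the origin (TCP) lies midway between the tips of the shut fingers; the grasp point (between the pads) lies 19 mm behind it; z points along the fingers, y is the line along which they close (so a half turn about z gives the same grasp; the last joint's range is limited). The gripper opens to 85 mm and grips with 20 to 120 N. Pads are 22 mm wide; open, the fingers measure 114 mm over their backs; the gripper's body (76 mm by 85 mm) begins 54 mm behind the grasp point. The pads swing forward as they close: fully open they stand 13 mm farther back than shut.
Start: joints at [-1.379, 0.052, 1.401, -0, 1.689, -0.07], TCP at [0.136, -0.507, 0.193] pointing down, gripper open.
Joint ranges: [-2.9, 2.9], [-0.91, 2.17], [0.12, 2.37], [-1.06, 4.2], [0.26, 2.73], [-2.93, 2.93]. Speed limits (rad/s): [2.57, 2.57, 3.01, 3.14, 3.14, 3.14].

INTERFACE

Orientations are given as a unit quaternion [w, x, y, z].
In Python, from bench import state, capture, hand_in gives the robot as it stands.
- The arm moves only by the shell command python3 -m creep 'ROWS' [FORCE]. ROWS is text: rows parted by semicolons, each of 7 numbers parted by spaces: the turn, a rotation vector about the tool's x, y, z as a fraction of full scale, then the shift along the tool's x, y, z as a fraction of full scale, then the opening, from 0 (shut) to 1 (fully open). In form: rx ry rz dx dy dz grip; .... A call has 1 to 12 rows; each row is the pose to reach, as a shift and turn from the pose commanded when the call began, along the tool's axes at that moment; what a row does not reach only later rows make up. Full scale, the value 1, is 30 cm for a shift and 45 degrees for a turn. A row lasts 1/8 s, in which the tool goes at most 62.5 mm and 10.7 degrees, less where a joint would pass 70% of its speed; a pose out of reach is approached as far as the arm can. A call with a number of a shift or a turn outside -1 to 1 is refused whole. A call with a gripper value outside its range is refused whole. The fingers move at their own pace and stop on an object; FORCE is the grip in N (left out, the last holds). Time passes only in rows, so rows that repeat a pose let the fingers close. It gives the time, the measured TCP pose, the force, the opening and the grip force at its end, in the units of the state.
- state(): the state, without advancing time (a new reading comes with each control period).
- capture(name): name is "side" or "top"; returns a dict with "frame" (480x640x3 uint8, blue, green, red), "mtx" (3x3 intrinsics, pixels), "k1" (the pictures are not rectified: a ray, as slopes to the right and down, at radius r is drawn at 1 + k1 r^2 times it, then the intrinsics apply), "view" (4x4, takes a point from world to camera coordinates). Camera axes: x right, y up, looking along -z (the intrinsics and any distortion apply to the point x, -y, -z); pixel columns grow to the right and rows downward; lengths in m; the calibration is good to about 2 mm. A picture is of the moment at which its call begins. There is no depth.
- hand_in(): hands the job in; it is judged then, once.
The state is a dict: "time": time; "joint_positions": joint angles; "qd": joint speeds; "joint_efforts": joint torques, N m; "ee_pos": TCP position; "tool_rot": TCP orientation; "contact_force": force on the tool from outside, world axes, zero at the start; "ft_torque": the same for the moment, N m; "grip_width": opening from 0.0 (shut) to 1.0 (fully open); "grasp_force": force on a finger pad.
Only numpy, scipy, OpenCV 4.12 (cv2) and the standard library are available. Lean on these libraries where they do the work, as an engineer would, in place of code of your own. Each camera call takes 0.05 s, during which the arm holds its last target. There are 200 camera calls.

## Working session

There is one attempt and no reset: what is moved stays moved. The work goes in short steps, Python scripts to look and compute and a shell command to move; the robot and the scene stay as the last step left them, time stands still between calls to the robot, and variables do not carry over. Pictures are saved under pics/ and viewed, at most 10 in all, crops included, and the job is handed in when it is done.

```bash
mkdir -p pics; ls
python3 - <<'E'
from bench import state,capture
import cv2,numpy as np,pickle
s=state();print(s)
for n in("side","top"):
    c=capture(n);cv2.imwrite(f"pics/{n}0.png",c["frame"]);pickle.dump(c,open(f"{n}0.pkl","wb"));print(n,c["mtx"],c["k1"],c["view"])
E
```

```text
pics
{'time': 0.0, 'joint_positions': array([-1.37933362e+00,  5.28185263e-02,  1.40174040e+00, -7.33412958e-06,
        1.68856229e+00, -7.03090865e-02]), 'qd': array([-1.84652172e-03,  6.01053939e-04,  1.68929999e-05,  7.72272370e-04,
       -5.18660533e-04,  6.63748823e-04]), 'joint_efforts': array([ 1.78070204e-03, -3.81673479e+01, -3.60181618e+01,  6.60987143e-05,
        6.32693816e-03,  9.28153213e-06]), 'ee_pos': array([ 0.13581385, -0.50676263,  0.19227409]), 'tool_rot': array([-7.62656756e-04,  9.91446428e-01,  1.30512051e-01, -4.99045928e-05]), 'contact_force': array([-0.18904443, -0.66290527,  0.17127692]), 'ft_torque': array([ 0.10401846, -0.0290661 , -0.04718938]), 'grasp_force': 0.0, 'grip_width': 1.0059189325701636}
side [[439.51639994   0.         316.03970907]
 [  0.         439.51639994 230.99235412]
 [  0.           0.           1.        ]] -0.09574613207063437 [[-0.84019318 -0.54227955 -0.00288235  0.46665953]
 [ 0.23684113 -0.37172629  0.89762233 -0.16368745]
 [-0.48783368  0.7534935   0.44075599 -0.67717096]
 [ 0.          0.          0.          1.        ]]
top [[584.0315222    0.         311.86052635]
 [  0.         584.0315222  240.03434664]
 [  0.           0.           1.        ]] -0.04284548788665856 [[ 0.02795314 -0.99954115  0.01166652 -0.03692017]
 [ 0.99019139  0.02928621  0.13661381 -0.54196205]
 [-0.13689279  0.0077333   0.99055568 -1.07351118]
 [ 0.          0.          0.          1.        ]]
```

View pics/top0.png

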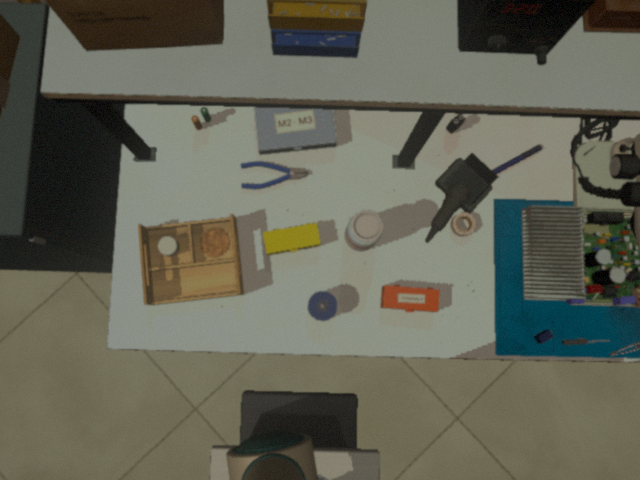

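View pics/side0.png

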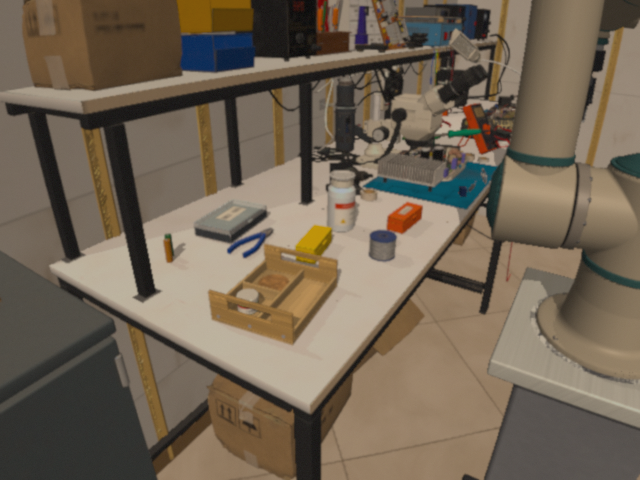

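Top view: tray ≈(190,260) with jar at (167,245) and pad at (216,240), so the free cell is at −y. Spool is at (322,305), the red case at (410,298), bottle at (364,229) and the yellow look-alike at (291,238). The side view shows the same layout, with the bottle shoulder about two thirds of the way up.

```bash
cat > h.py <<'E'
import cv2,numpy as np
def ray(c,px,z):
    """pixels (N,2) -> world points on plane z"""
    p=cv2.undistortPoints(np.float64(px).reshape(-1,1,2),c["mtx"],np.array([c["k1"],0,0,0,0.]))[:,0]
    R,t=c["view"][:3,:3],c["view"][:3,3]
    d=np.c_[p[:,0],-p[:,1],-np.ones(len(p))]@R; o=-R.T@t
    return o+d*((z-o[2])/d[:,2])[:,None]
def proj(c,P):
    q=np.atleast_2d(P)@c["view"][:3,:3].T+c["view"][:3,3]
    return cv2.projectPoints(q*[1,-1,-1],np.zeros(3),np.zeros(3),c["mtx"],np.array([c["k1"],0,0,0,0.]))[0][:,0]
def blobs(c,lo,hi,roi,n=1):
    h=cv2.cvtColor(c["frame"],cv2.COLOR_BGR2HSV); m=cv2.inRange(h,np.array(lo),np.array(hi))
    k=np.zeros_like(m); x0,y0,x1,y1=roi; k[y0:y1,x0:x1]=m[y0:y1,x0:x1]
    cs=cv2.findContours(k,cv2.RETR_EXTERNAL,cv2.CHAIN_APPROX_NONE)[0]
    return sorted(cs,key=cv2.contourArea)[::-1][:n]
E
python3 - <<'E'
from h import *;import pickle
np.set_printoptions(precision=4,suppress=True)
t=pickle.load(open("top0.pkl","rb"));s=pickle.load(open("side0.pkl","rb"))
print("cam",-t["view"][:3,:3].T@t["view"][:3,3])
f=t["frame"];cv2.imwrite("pics/crop1.png",cv2.resize(f[200:330,130:450],None,fx=2.5,fy=2.5,interpolation=cv2.INTER_CUBIC))
h=cv2.cvtColor(f,cv2.COLOR_BGR2HSV)
for n,p in dict(case=(395,295),caseside=(395,309),spool=(322,303),tray=(190,265),stop=(369,222)).items(): print(n,h[p[1],p[0]])
def rect(c,z,name):
    P=ray(t,c.reshape(-1,2),z)[:,:2]; r=cv2.minAreaRect(np.float32(P)); print(name,r, cv2.boundingRect(c))
rect(blobs(t,(0,120,110),(14,255,255),(370,270,460,330))[0],.036,"case")
rect(blobs(t,(100,60,30),(140,255,255),(300,280,345,330))[0],.045,"spool")
rect(blobs(t,(8,50,60),(30,255,255),(130,205,248,312))[0],.024,"tray")
rect(blobs(t,(20,150,60),(35,255,255),(255,215,330,260))[0],.03,"yellow")
c=s["frame"][150:350,190:450];cv2.imwrite("pics/crop2.png",cv2.resize(c,None,fx=3,fy=3,interpolation=cv2.INTER_CUBIC))
E
```

```text
cam [ 0.3907 -0.0127  1.1378]
case [  9 183 142]
caseside [ 19  57 130]
spool [10 20 78]
tray [ 18 124 121]
stop [ 17  42 140]
case ((0.43647119402885437, -0.2096547782421112), (0.10669974237680435, 0.046046946197748184), 87.77239990234375) (382, 286, 57, 26)
spool ((0.4194130003452301, -0.04452352598309517), (0.04632216691970825, 0.04659302905201912), 1.6234573125839233) (310, 293, 26, 26)
tray ((0.5021871328353882, 0.20291125774383545), (0.15752743184566498, 0.20775127410888672), 8.071685791015625) (138, 214, 110, 91)
yellow ((0.5452443957328796, 0.01772962138056755), (0.045328572392463684, 0.10382310301065445), 12.14602279663086) (263, 224, 57, 30)
```

View pics/crop1.png

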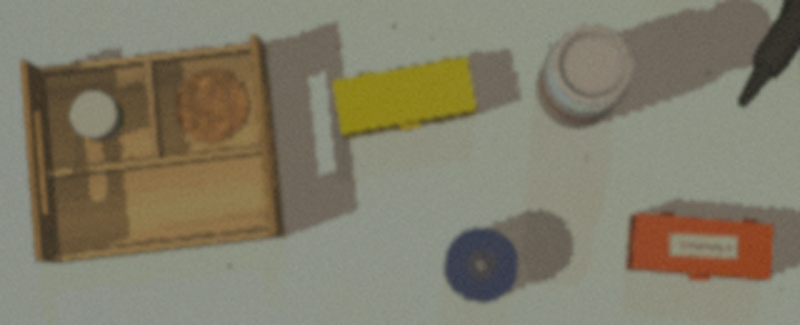

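View pics/crop2.png

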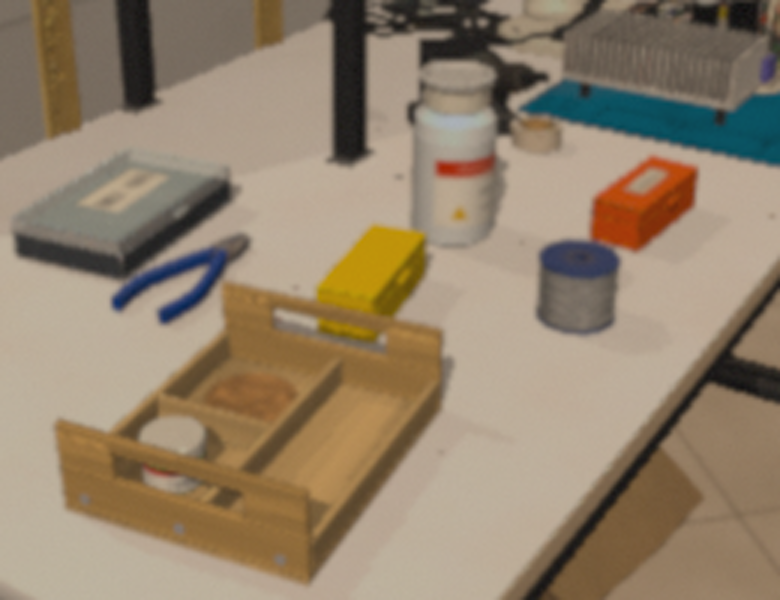

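Crops: the red case's tab points toward the robot, and its lid corners are at about (636,214), (773,222), (771,278) and (630,268) in crop1. The pad is at crop1 (213,105) and the spool top at (481,264). In crop2 the tray's base corners are (310,578), (72,505) and (440,400).

```bash
cat > m1.py <<'E'
from h import *;import pickle
np.set_printoptions(precision=4,suppress=True)
t=pickle.load(open("top0.pkl","rb"));s=pickle.load(open("side0.pkl","rb"))
T=lambda l,z:ray(t,np.array(l)/2.5+[129.7,199.7],z)[:,:2]
S=lambda l,z:ray(s,np.array(l)/3+[189.7,149.7],z)[:,:2]
a=S([(310,578),(72,505),(440,400)],0);print("tray base",a,np.linalg.norm(a[0]-a[1]),np.linalg.norm(a[0]-a[2]))
print("boardtops side (y+ outer: x+,x-; y- : x+,x-)",S([(58,425),(305,487),(225,287),(441,330)],.057))
print("pad",T([(213,105)],.007),S([(252,396)],.007)); print("jar",T([(94,114)],.03),)
print("divider",T([(48,172),(265,150)],.024),"front",T([(60,255),(275,236)],.024))
print("case lid",T([(636,214),(773,222),(771,278),(630,268)],.036),S([(655,158),(697,168),(640,210),(595,196)],.036))
print("spool",T([(481,264)],.045),S([(579,259)],.045))
print("stopper",T([(593,61)],.132),S([(458,75)],.132))
for n,img,z in (("t",t,0),):
    pass
# bottle shoulder height: side pixel on front surface near (455,108) crop2
E
python3 m1.py
```

```text
tray base [[0.4152 0.282 ]
 [0.5606 0.3045]
 [0.444  0.1029]] 0.14705938502829607 0.18139678936701245
boardtops side (y+ outer: x+,x-; y- : x+,x-) [[0.5572 0.3095]
 [0.4161 0.2822]
 [0.5803 0.1401]
 [0.4382 0.1137]]
pad [[0.5381 0.1676]] [[0.5381 0.1707]]
jar [[0.5255 0.2546]]
divider [[0.4805 0.2886]
 [0.5023 0.1233]] front [[0.4176 0.2754]
 [0.4369 0.1127]]
case lid [[ 0.4608 -0.1601]
 [ 0.4576 -0.2642]
 [ 0.4154 -0.2627]
 [ 0.42   -0.1561]] [[ 0.4512 -0.2549]
 [ 0.4145 -0.2536]
 [ 0.4217 -0.1529]
 [ 0.4609 -0.1582]]
spool [[ 0.4197 -0.0437]] [[ 0.4185 -0.0375]]
stopper [[ 0.5607 -0.116 ]] [[ 0.5525 -0.1031]]
```

```bash
cat > ov.py <<'E'
from h import *
def R(a): return np.array([[np.cos(a),-np.sin(a)],[np.sin(a),np.cos(a)]])
def overlay(c,roi,k,shapes,out):
    x0,y0,x1,y1=roi; im=cv2.resize(c["frame"][y0:y1,x0:x1],None,fx=k,fy=k,interpolation=cv2.INTER_CUBIC)
    for P in shapes:
        q=(proj(c,P)-[x0,y0]+.5)*k
        cv2.polylines(im,[np.int32(q*16)],True,(0,255,0),1,cv2.LINE_AA,4)
    cv2.imwrite(out,im)
def box(cx,cy,yaw,x0,x1,y0,y1,z):
    P=np.array([(x0,y0),(x1,y0),(x1,y1),(x0,y1)])@R(yaw).T+[cx,cy]; return np.c_[P,np.full(4,z)]
def circ(x,y,r,z):
    a=np.linspace(0,6.283,60); return np.c_[x+r*np.cos(a),y+r*np.sin(a),0*a+z]
def tray(x,y,w):
    L=[box(x,y,w,-.0755,.0755,s*.084,s*.09,.057) for s in(1,-1)]
    L+=[box(x,y,w,-.0755,-.0705,-.084,.084,.024),box(x,y,w,-.0105,-.0055,-.084,.084,.024),box(x,y,w,-.0755,.0755,-.09,.09,0)]
    p=R(w)@[.0325,-.043]+[x,y]; return L+[circ(*p,.029,.007)]
E
python3 - <<'E'
from ov import *;import pickle
t=pickle.load(open("top0.pkl","rb"));s=pickle.load(open("side0.pkl","rb"))
y=np.radians
sh=tray(.501,.205,y(8))+[circ(.42,-.0435,.028,.045),circ(.42,-.0435,.028,0),circ(.559,-.114,.032,0),circ(.559,-.114,.02,.132)]
sh+=[box(.438,-.2105,y(-2),-.021,.021,-.0525,.0525,.036),box(.438,-.2105,y(-2),-.025,.025,-.0525,.0525,0)]
overlay(t,(130,200,450,330),2.5,sh,"pics/o1.png");overlay(s,(205,160,435,350),3.4,sh,"pics/o2.png")
E
```

```text
(no output)
```

View pics/o1.png

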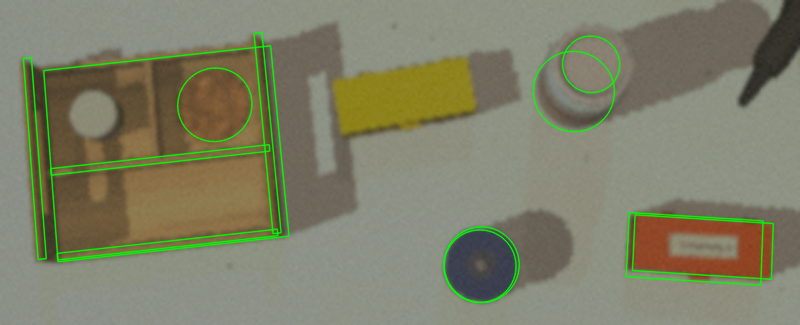

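View pics/o2.png

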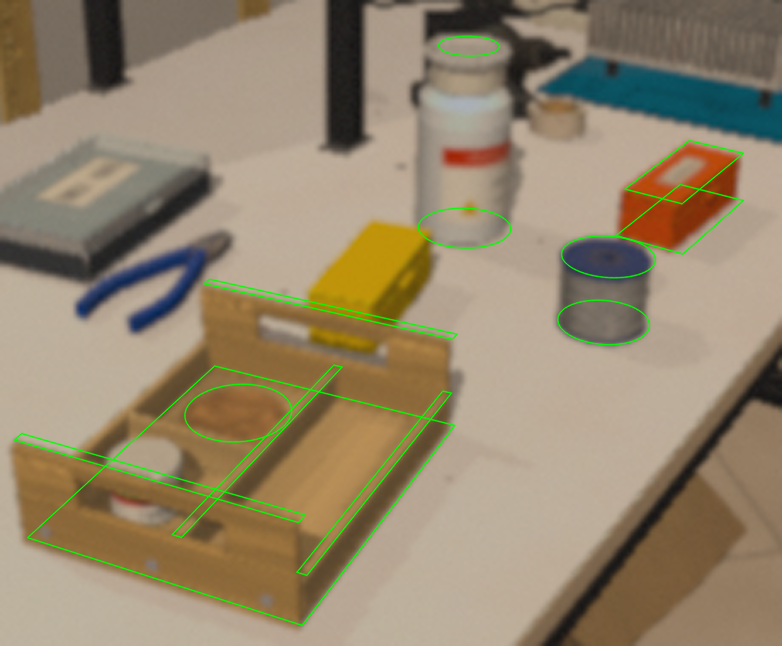

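The overlays fit to within about 2 mm. Estimates: tray (0.501, 0.2063, yaw 8°), case (0.438, −0.211, yaw −2°), spool (0.420, −0.0435), bottle (0.561, −0.1165). Now I'll start moving.

```bash
cat > plan.py <<'E'
import sys,numpy as np
from bench import state
from scipy.spatial.transform import Rotation as R
a=list(map(float,sys.argv[1:])); s=state(); q=s["tool_rot"]
r=R.from_quat([q[1],q[2],q[3],q[0]]); cy=np.radians(a[3]) # yaw of closing line (tool y)
g=R.from_matrix(np.array([[-np.sin(cy),np.cos(cy),0],[np.cos(cy),np.sin(cy),0],[0,0,-1]]))
if len(a)>4: pass
v=(r.inv()*g).as_rotvec(degrees=True)/45; d=r.inv().apply(np.array(a[:3])-s["ee_pos"])/.3
np.set_printoptions(precision=4,suppress=True)
print(v,d,"deg",np.linalg.norm(v)*45,"mm",np.linalg.norm(d)*300,"t",s["time"],"F",s["contact_force"],"g",s["grip_width"],s["grasp_force"])
E
python3 plan.py .4373 -.2305 .16 -2
```

```text
[-0.0014 -0.0012 -1.6223] [ 1.209  -0.6294  0.1088] deg 73.00172727651467 mm 410.20208528957613 t 0.1 F [0.1996 0.0931 0.1299] g 0.9985810074016315 0.0
```

```bash
python3 -m creep '0 0 -0.9 0.6 -0.31 0.05 0.8;0 0 -0.9 0.6 -0.31 0.05 0.8;0 0 -0.9 0.6 -0.31 0.05 0.8;0 0 -0.9 0.6 -0.31 0.05 0.8;0 0 -0.9 0.6 -0.31 0.05 0.8;0 0 -0.9 0.6 -0.31 0.05 0.8'; python3 plan.py .4373 -.2305 .12 -2
```

```text
time: 0.85
ee_pos: [0.2851, -0.3712, 0.178]
tool_rot: [-0.0, 0.886, 0.464, -0.0]
contact_force: [-0.3, -0.4, -0.3]
grip_width: 0.795
grasp_force: 0.0
[-0.0004  0.0002 -0.7268] [0.6745 0.1499 0.1932] deg 32.70667395413299 mm 215.2368783907872 t 0.85 F [-0.3173 -0.4472 -0.2595] g 0.7951930402638191 0.0
```

```bash
python3 -m creep '0 0 -0.727 0.675 0.15 0.19 0.75;0 0 -0.727 0.675 0.15 0.19 0.75;0 0 -0.727 0.675 0.15 0.19 0.75;0 0 -0.727 0.675 0.15 0.19 0.75;0 0 -0.727 0.675 0.15 0.19 0.75;0 0 -0.727 0.675 0.15 0.19 0.75;0 0 -0.727 0.675 0.15 0.19 0.75'; python3 plan.py .4373 -.2305 .021 -2
```

```text
time: 1.72
ee_pos: [0.4369, -0.2306, 0.1216]
tool_rot: [0.0, 0.719, 0.695, -0.0]
contact_force: [-0.5, -0.1, 0.5]
grip_width: 0.753
grasp_force: 0.0
[0.0008 0.0008 0.0013] [0.0006 0.0011 0.3352] deg 0.07604963730583746 mm 100.5735256396741 t 1.725 F [-0.4512 -0.0885  0.5395] g 0.752775637691381 0.0
```

```bash
python3 -m creep '0 0 0 0 0 0.15 0.75;0 0 0 0 0 0.25 0.75;0 0 0 0 0 0.3 0.75;0 0 0 0 0 0.335 0.75;0 0 0 0 0 0.335 0.75;0 0 0 0 0 0.335 0.3;0 0 0 0 0 0.335 0.3;0 0 0 0 0 0.335 0.3;0 0 0 0 0 0.335 0.3;0 0 0 0 0 0.335 0.3;0 0 0 0 0 0.335 0.3' 35; python3 plan.py .4373 -.2305 .14 -2
python3 - <<'E'
from bench import capture
import cv2
c=capture("side");cv2.imwrite("pics/s1.png",cv2.resize(c["frame"][100:270,330:530],None,fx=3,fy=3,interpolation=cv2.INTER_CUBIC))
E
```

```text
time: 3.1
ee_pos: [0.4375, -0.2293, 0.0206]
tool_rot: [0.0, 0.718, 0.696, -0.0]
contact_force: [0.5, -0.5, 0.2]
grip_width: 0.299
grasp_force: 0.0
[-0.0001  0.0001  0.0048] [-0.004  -0.0004 -0.3981] deg 0.21551047155152303 mm 119.44597934161645 t 3.1 F [ 0.4523 -0.5485  0.238 ] g 0.2992068592725137 0.0
```

View pics/s1.png

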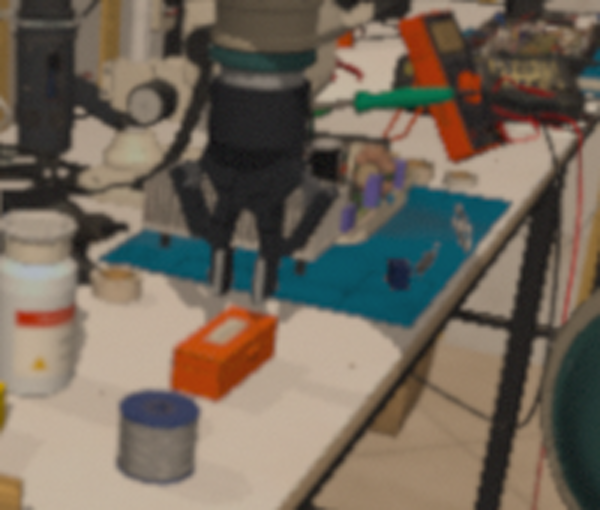

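The fingers closed to 0.30 without touching: in the picture the tips, about (218,295) and (258,300), are above or behind the case. I'll project the TCP to see where it should be.

Run:
```python
from h import *;from bench import state;import pickle
s=pickle.load(open("side0.pkl","rb"));p=state()["ee_pos"];print(p)
for P in (p,p+[0,0,.02],p+[0,0,.06],[.438,-.211,.036],[.4365,-.2635,.036],[.4365,-.2635,0]): print((proj(s,P)[0]-[330,100])*3)
```

```text
[ 0.4374771  -0.22932091  0.02057202]
[236.25092546 338.64873089]
[238.45636466 315.66914909]
[242.92411977 268.58529387]
[228.54359327 328.47604825]
[254.83751954 307.44907946]
[250.76442201 347.60658825]
```

```bash
cat > snap.py <<'E'
import sys,cv2,numpy as np,pickle
from bench import capture
def snap(name,rt,rs,kt,ks):
    o=[]
    for n,r,k in(("top",rt,kt),("side",rs,ks)):
        c=capture(n);pickle.dump(c,open(f"{n}_{name}.pkl","wb"));x0,y0,x1,y1=r
        o.append(cv2.resize(c["frame"][y0:y1,x0:x1],None,fx=k,fy=k,interpolation=cv2.INTER_CUBIC))
    h=max(a.shape[0] for a in o);im=np.hstack([cv2.copyMakeBorder(a,0,h-a.shape[0],0,0,cv2.BORDER_CONSTANT) for a in o])
    cv2.imwrite(f"pics/{name}.png",im);print(im.shape)
a=sys.argv;snap(a[1],eval(a[2]),eval(a[3]),float(a[4]),float(a[5]))
E
python3 snap.py m1 "(340,200,500,380)" "(350,120,480,270)" 2.6 2.9
python3 - <<'E'
from h import *;from bench import state;import pickle
s=pickle.load(open("top0.pkl","rb"));p=state()["ee_pos"];print(p,state()["grip_width"])
for P in (p,p+[0,0,.06],p+[0,0,.15]): print((proj(s,P)[0]-[340,200])*2.6)
E
```

```text
(468, 793, 3)
[ 0.43748391 -0.22932082  0.02059178] 0.29865898882895403
[205.23055622 257.27553925]
[221.8665162  254.10650667]
[250.63699502 248.62065744]
```

View pics/m1.png

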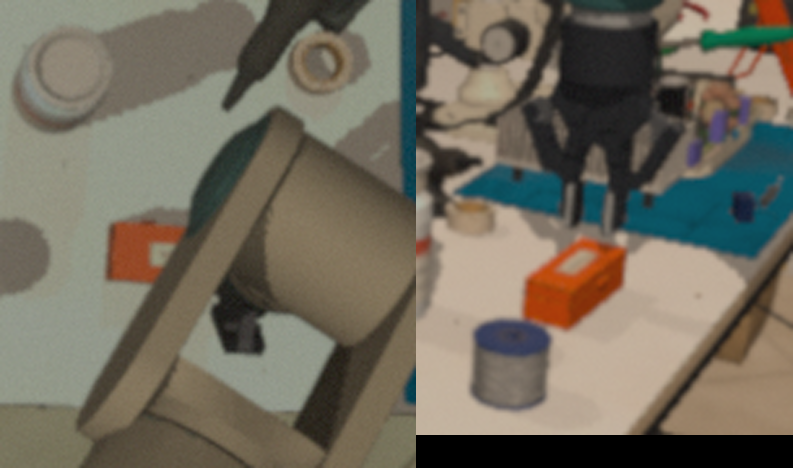

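Run:
```python
from h import *;from bench import state;import pickle
s=pickle.load(open("side0.pkl","rb"));st=state();print(st["joint_positions"],st["contact_force"])
for px in ((405.2,196.6),(416.2,200)):
    a=ray(s,[px],0)[0];b=ray(s,[px],.1)[0];
    for y in(-.24,-.2293,-.218): k=(y-a[1])/(b[1]-a[1]);print(px,a+k*(b-a))
t=pickle.load(open("top_m1.pkl","rb"))
from h import blobs
c=blobs(t,(0,120,110),(14,255,255),(370,270,460,330))[0];print(cv2.boundingRect(c))
c=blobs(s,(0,150,110),(14,255,255),(380,195,430,240))[0];print(cv2.boundingRect(c))
s=pickle.load(open("side_m1.pkl","rb"));c=blobs(s,(0,150,110),(14,255,255),(380,195,430,240))[0];print(cv2.boundingRect(c))
```

```text
[-5.57515408e-01  9.82167201e-02  1.70670159e+00 -1.01783792e-04
  1.33665982e+00 -5.26385184e-01] [ 0.10748001 -0.34346154 -0.83288325]
(405.2, 196.6) [ 0.4542094  -0.24        0.05552425]
(405.2, 196.6) [ 0.45019369 -0.2293      0.05996586]
(405.2, 196.6) [ 0.4459528  -0.218       0.06465653]
(416.2, 200) [ 0.42583785 -0.24        0.05295049]
(416.2, 200) [ 0.42214426 -0.2293      0.05742132]
(416.2, 200) [ 0.41824354 -0.218       0.06214285]
(382, 285, 29, 24)
(387, 203, 35, 30)
(387, 202, 35, 31)
```

The images show the fingertips at z≈0.058 while the reported TCP z is 0.021, so I trust the vision. The case hasn't moved. I'll reopen, go down in stages, and check force and image at each.

```bash
python3 -m creep '0 0 0 0 0 0 0.75;0 0 0 0 0 0 0.75;0 0 0 0 0 0 0.75;0 0 0 0 0 0 0.75;0 0 0 0 0 0.02 0.75;0 0 0 0 0 0.04 0.75;0 0 0 0 0 0.05 0.75'; python3 plan.py .4375 -.2305 .02 -2
python3 - <<'E'
from bench import state;print(state()["ft_torque"],state()["joint_positions"])
E
```

```text
time: 4.12
ee_pos: [0.4371, -0.2291, 0.0048]
tool_rot: [-0.0, 0.718, 0.696, -0.0]
contact_force: [-0.2, 0.3, 0.5]
grip_width: 0.751
grasp_force: 0.0
[-0.0012 -0.0005  0.0048] [-0.0045  0.0013 -0.0506] deg 0.2247920925563002 mm 15.235242301862868 t 4.125 F [-0.1644  0.3118  0.5084] g 0.7509847788318762 0.0
[0.04250003 0.01991569 0.00940949] [-5.57565326e-01  1.19234024e-01  1.71860750e+00 -9.78125493e-05
  1.30476234e+00 -5.26422613e-01]
```

```bash
python3 -m creep '0 0 0 0 0 0.015 0.75;0 0 0 0 0 0.03 0.75;0 0 0 0 0 0.045 0.75;0 0 0 0 0 0.055 0.75;0 0 0 0 0 0.055 0.3;0 0 0 0 0 0.055 0.3;0 0 0 0 0 0.055 0.3;0 0 0 0 0 0.055 0.3;0 0 0 0 0 0.055 0.3;0 0 0 0 0 0.055 0.3' 35
python3 - <<'E'
from h import *;from bench import capture,state;import pickle
t=capture("top");s=capture("side")
s0=pickle.load(open("side0.pkl","rb"));s1=pickle.load(open("side_m1.pkl","rb"))
for k in(s1,s):
    d=cv2.absdiff(k["frame"],s0["frame"]).max(2)>45; r=np.where(d[150:260,395:430].any(1))[0]+150
    print(r.max(),[ (y,np.where(d[y,395:430])[0][[0,-1]]+395) for y in r[r>188]])
c=blobs(t,(0,120,110),(14,255,255),(370,270,460,330))[0];print(cv2.boundingRect(c))
c=blobs(s,(0,150,110),(14,255,255),(380,195,430,240))[0];print(cv2.boundingRect(c));print(state()["grip_width"],state()["grasp_force"])
E
```

```text
time: 5.38
ee_pos: [0.4377, -0.2295, -0.0106]
tool_rot: [0.0, 0.718, 0.696, 0.0]
contact_force: [1.1, -0.4, 3.2]
grip_width: 0.478
grasp_force: 35.6
206 [(np.int64(189), array([401, 421])), (np.int64(190), array([399, 421])), (np.int64(191), array([399, 421])), (np.int64(192), array([400, 421])), (np.int64(193), array([400, 421])), (np.int64(194), array([402, 421])), (np.int64(195), array([395, 420])), (np.int64(196), array([395, 420])), (np.int64(197), array([395, 419])), (np.int64(198), array([395, 418])), (np.int64(199), array([395, 418])), (np.int64(200), array([395, 418])), (np.int64(201), array([395, 426])), (np.int64(202), array([398, 428])), (np.int64(203), array([399, 427])), (np.int64(204), array([399, 426])), (np.int64(205), array([399, 425])), (np.int64(206), array([424, 424]))]
213 [(np.int64(189), array([395, 424])), (np.int64(190), array([395, 424])), (np.int64(191), array([396, 424])), (np.int64(192), array([397, 429])), (np.int64(193), array([397, 429])), (np.int64(194), array([396, 429])), (np.int64(195), array([395, 429])), (np.int64(196), array([395, 429])), (np.int64(197), array([395, 428])), (np.int64(198), array([395, 423])), (np.int64(199), array([395, 423])), (np.int64(200), array([395, 424])), (np.int64(201), array([395, 424])), (np.int64(202), array([395, 424])), (np.int64(203), array([395, 424])), (np.int64(204), array([395, 427])), (np.int64(205), array([395, 429])), (np.int64(206), array([395, 429])), (np.int64(207), array([396, 429])), (np.int64(208), array([416, 429])), (np.int64(209), array([416, 428])), (np.int64(210), array([416, 428])), (np.int64(211), array([416, 426])), (np.int64(212), array([416, 425])), (np.int64(213), array([416, 424]))]
(382, 285, 26, 24)
(388, 202, 34, 31)
0.4772326504992756 35.609329640865326
```

The lid is gripped: 40.6 mm opening at 35.6 N. Next I lift it.

```bash
python3 -m creep '0 0 0 0 0 -0.05 0.3;0 0 0 0 0 -0.15 0.3;0 0 0 0 0 -0.3 0.3;0 0 0 0 0 -0.42 0.3;0 0 0 0 0 -0.42 0.3' 35; python3 plan.py .4594 .2113 .115 8
python3 - <<'E'
from h import *;from bench import capture,state
t=capture("top");s=capture("side")
for c in blobs(t,(0,120,110),(14,255,255),(330,240,480,350),2):print("top",cv2.boundingRect(c))
for c in blobs(s,(0,150,110),(14,255,255),(360,120,440,240),2):print("side",cv2.boundingRect(c))
E
```

```text
time: 6.1
ee_pos: [0.4389, -0.2302, 0.1189]
tool_rot: [0.003, 0.718, 0.696, 0.001]
contact_force: [0.1, 0.2, -1.4]
grip_width: 0.474
grasp_force: 35.5
[ 0.0066  0.0048 -0.2175] [1.4731 0.0224 0.0083] deg 9.792198098220108 mm 441.9938201300183 t 6.1 F [ 0.0823  0.1874 -1.3819] g 0.47449771906730376 35.523039400577545
top (391, 281, 33, 26)
side (391, 152, 36, 29)
```

```bash
python3 -m creep '0 0 -0.1 0.15 0 0 0.3;0 0 -0.2 0.35 0 0 0.3;0 0 -0.217 0.55 0.01 0 0.3;0 0 -0.217 0.75 0.01 0 0.3;0 0 -0.217 0.9 0.02 0 0.3;0 0 -0.217 1 0.02 0 0.3;0 0 -0.217 1 0.02 0 0.3'; python3 plan.py .4594 .2113 .1 8
```

```text
time: 7.08
ee_pos: [0.4516, 0.0718, 0.1133]
tool_rot: [-0.001, 0.655, 0.756, -0.001]
contact_force: [-0.1, -0.9, -1.9]
grip_width: 0.479
grasp_force: 35.6
[-0.0046 -0.0004  0.0036] [0.4565 0.0919 0.0442] deg 0.26303956279893237 mm 140.33127202716793 t 7.075 F [-0.059  -0.8647 -1.9186] g 0.478609054273527 35.555235743522644
```

```bash
python3 -m creep '0 0 0 0.15 0.03 0 0.3;0 0 0 0.3 0.07 0 0.3;0 0 0 0.42 0.09 0.02 0.3;0 0 0 0.456 0.092 0.04 0.3;0 0 0 0.456 0.092 0.04 0.3;0 0 0 0.456 0.092 0.04 0.3'; python3 plan.py .4594 .2113 -.003 8
python3 snap.py m2 "(120,150,300,330)" "(190,110,360,360)" 2.3 2.2
```

```text
time: 7.82
ee_pos: [0.4613, 0.2083, 0.1029]
tool_rot: [0.0, 0.657, 0.754, -0.0]
contact_force: [0.1, 0.0, -0.8]
grip_width: 0.479
grasp_force: 35.6
[-0.0005  0.0008 -0.0023] [ 0.011  -0.0047  0.3531] deg 0.11118859800544624 mm 105.99041288200097 t 7.825 F [ 0.1095  0.0065 -0.8435] g 0.47882550506171734 35.58829128742218
(550, 788, 3)
```

View pics/m2.png

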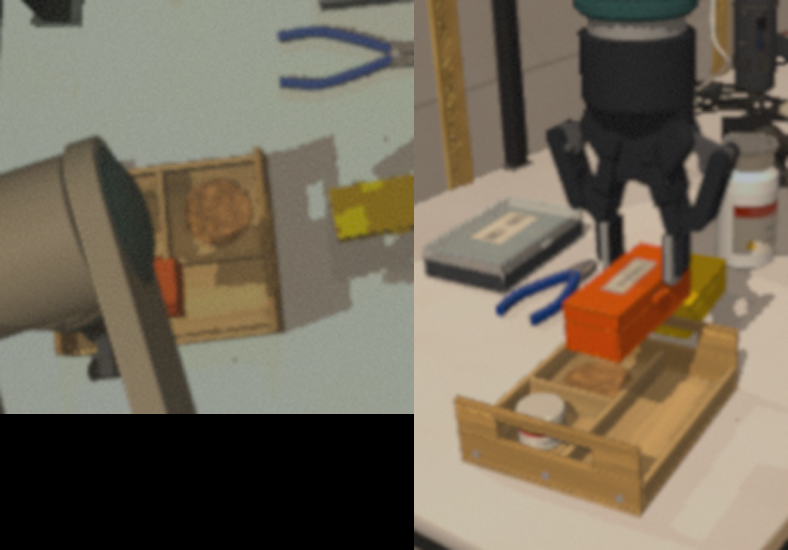

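Side view: the case hangs level in the lid grip above the bay, with its near bottom corner at crop (622,360). Top view: its −y end is at crop (180,290). I'll check both against the prediction.

Run:
```python
from ov import *;import pickle
np.set_printoptions(precision=1,suppress=True)
s=pickle.load(open("side_m2.pkl","rb"));t=pickle.load(open("top_m2.pkl","rb"));b=.1135;w=np.radians(8)
P=box(.4587,.2266,w,-.025,.025,-.0525,.0525,b);L=box(.4587,.2266,w,-.021,.021,-.0525,.0525,b+.036)
f=lambda c,P,o,k,ox:print((proj(c,P)-o)*k+[ox,0])
print("side bottom");f(s,P,[190,110],2.2,414);print("side lid");f(s,L,[190,110],2.2,414);print("top lid");f(t,L,[120,150],2.3,0)
for c in blobs(s,(0,150,90),(14,255,255),(230,190,340,290),1):print(cv2.boundingRect(c), (np.array(cv2.boundingRect(c)[:2])-[190,110])*2.2)
for c in blobs(t,(0,120,80),(12,255,255),(170,250,215,300),1):print(cv2.boundingRect(c))
```

```text
side bottom
[[695.1 294.5]
 [635.1 281.7]
 [562.  346.5]
 [627.8 363.1]]
side lid
[[690.  249.4]
 [638.5 239.4]
 [563.8 300.4]
 [620.4 313.4]]
top lid
[[176.8 310.1]
 [171.9 253.5]
 [ 30.5 269. ]
 [ 34.6 325.7]]
(258, 221, 57, 55) [149.6 244.2]
(186, 262, 14, 26)
```

```bash
python3 plan.py .4602 .2050 .005 8
```

```text
[ 0.0006  0.0003 -0.0024] [-0.0111 -0.0062  0.3279] deg 0.11296297704036161 mm 98.4356682543662 t 7.925 F [-0.5126 -0.5174 -1.4732] g 0.4778182523647186 35.58806285262108
```

```bash
python3 -m creep '0 0 0 -0.012 -0.006 0.1 0.3;0 0 0 -0.012 -0.006 0.2 0.3;0 0 0 -0.012 -0.006 0.26 0.3;0 0 0 -0.012 -0.006 0.3 0.3;0 0 0 -0.012 -0.006 0.32 0.3;0 0 0 -0.012 -0.006 0.328 0.3;0 0 0 -0.012 -0.006 0.328 0.3'; python3 plan.py .4602 .2050 -.006 8
python3 - <<'E'
from ov import *;from bench import capture,state
np.set_printoptions(precision=1,suppress=True)
s=capture("side");t=capture("top");w=np.radians(8);p=state()["ee_pos"];b=p[2]+.0106
c=p[:2]+R(w)@[0,.0185];print(b)
L=box(*c,w,-.021,.021,-.0525,.0525,b+.036);P=box(*c,w,-.025,.025,-.0525,.0525,b)
print("top lid",proj(t,L).ravel());print("side",proj(s,L).ravel(),proj(s,P).ravel())
for c in blobs(s,(0,150,90),(14,255,255),(215,190,350,350),1):print("side",cv2.boundingRect(c),c[c[:,0,1].argmax()],c[c[:,0,0].argmin()])
for c in blobs(t,(0,120,80),(12,255,255),(130,230,230,320),1):print("top",cv2.boundingRect(c),cv2.approxPolyDP(c,2,True).ravel())
E
```

```text
time: 8.8
ee_pos: [0.4603, 0.206, 0.0052]
tool_rot: [0.0, 0.656, 0.755, 0.0]
contact_force: [0.1, -0.6, 0.0]
grip_width: 0.476
grasp_force: 35.6
[ 0.0012 -0.0001 -0.0003] [-0.0033 -0.0007  0.0373] deg 0.055902853802308715 mm 11.235481473907832 t 8.8 F [ 0.0553 -0.6365  0.0476] g 0.4755183576418896 35.573442578315735
0.0158824965858251
top lid [207.7 288.6 205.7 266.1 149.6 272.3 151.4 294.8]
side [316.9 275.2 294.8 269.9 263.5 302.  287.6 308.9] [319.  293.5 293.3 286.8 262.7 320.1 290.7 328.6]
side (263, 270, 55, 51) [[293 320]] [[263 302]]
top (202, 268, 8, 23) [203 268 202 278 205 289 209 290 209 274 207 269]
```

```bash
python3 -m creep '0 0 0 0 0.01 0 0.3;0 0 0 0 0.01 0.012 0.3;0 0 0 0 0.01 0.024 0.3;0 0 0 0 0.01 0.031 0.3;0 0 0 0 0.01 0.035 0.3;0 0 0 0 0.01 0.035 0.3'; python3 plan.py .4602 .2050 -.006 8
```

```text
time: 9.65
ee_pos: [0.4628, 0.2062, -0.0059]
tool_rot: [0.0, 0.656, 0.755, -0.0]
contact_force: [-0.1, -0.2, -0.6]
grip_width: 0.477
grasp_force: 35.6
[-0.0002  0.0002 -0.0004] [-0.0029 -0.0092  0.0003] deg 0.021511380709235285 mm 2.8878174224099427 t 9.65 F [-0.1291 -0.1746 -0.5776] g 0.47671605790684235 35.582650154829025
```

```bash
python3 -m creep '0 0 0 0 0 0.003 0.3;0 0 0 0 0 0.005 0.3;0 0 0 0 0 0.007 0.3;0 0 0 0 0 0.007 0.3'
```

```text
time: 10.15
ee_pos: [0.463, 0.2063, -0.0067]
tool_rot: [0.0, 0.656, 0.755, 0.0]
contact_force: [-4.7, -2.6, 9.7]
grip_width: 0.477
grasp_force: 36.6
```

The floor contact came at the predicted height. I ease off by about 1.5 mm and slide toward the +y end board until it touches.

```bash
python3 -m creep '0 0 0 0 0 -0.004 0.3;0 0 0 0.007 0 -0.004 0.3;0 0 0 0.014 0 -0.004 0.3;0 0 0 0.017 0 -0.004 0.3;0 0 0 0.017 0 -0.004 0.3'
```

```text
time: 10.78
ee_pos: [0.4623, 0.2114, -0.0066]
tool_rot: [0.0, 0.656, 0.755, 0.0]
contact_force: [0.8, -0.5, 2.0]
grip_width: 0.481
grasp_force: 35.9
```

Run:
```python
from ov import *;from bench import capture,state
t=capture("top")
for c in blobs(t,(0,120,80),(12,255,255),(130,230,230,320),1):print("top",cv2.boundingRect(c),cv2.approxPolyDP(c,2,True).ravel())
print(state()["contact_force"])
P=box(.501,.2063,np.radians(8),-.0615,-.0195,-.0213,.0837,.040);print(proj(t,P).ravel())
```

```text
top (199, 267, 10, 23) [201 267 200 278 203 288 206 289 207 270]
[ 0.82613855 -1.61939793  2.39716838]
[204.85810856 289.42329203 202.90741393 267.23212723 147.44350003
 273.31406456 149.11927778 295.54804315]
```

```bash
python3 -m creep '0 0 0 0.005 0 0 0.3;0 0 0 0.008 0 0 0.3;0 0 0 0.011 0 0 0.3;0 0 0 0.011 0 0 0.3'
```

```text
time: 11.32
ee_pos: [0.4618, 0.2146, -0.0066]
tool_rot: [0.0, 0.656, 0.755, 0.0]
contact_force: [1.3, -2.2, 3.2]
grip_width: 0.475
grasp_force: 36.0
```

```bash
python3 -m creep '0 0 0 0.004 0 0 0.3;0 0 0 0.007 0 0 0.3;0 0 0 0.007 0 0 0.3'
```

```text
time: 11.7
ee_pos: [0.4618, 0.2147, -0.0066]
tool_rot: [0.001, 0.656, 0.754, -0.001]
contact_force: [1.1, -11.6, 5.6]
grip_width: 0.481
grasp_force: 36.1
```

The case is against the end board. I back off about 1 mm, release and lift clear.

```bash
python3 -m creep '0 0 0 -0.007 0 0 0.3;0 0 0 -0.01 0 0 0.3;0 0 0 -0.01 0 0 0.75;0 0 0 -0.01 0 0 0.75;0 0 0 -0.01 0 0 0.75;0 0 0 -0.01 0 0 0.75;0 0 0 -0.01 0 -0.08 0.75;0 0 0 -0.01 0 -0.2 0.75;0 0 0 -0.01 0 -0.35 0.75;0 0 0 -0.01 0 -0.35 0.95'; python3 plan.py .42 -.0435 .09 8
```

```text
time: 12.95
ee_pos: [0.4641, 0.2146, 0.1025]
tool_rot: [0.002, 0.656, 0.755, 0.003]
contact_force: [-0.1, -0.7, 0.2]
grip_width: 0.935
grasp_force: 0.0
[ 0.0099 -0.0021 -0.0004] [-0.8315 -0.2652  0.0383] deg 0.45547335616100015 mm 262.08605770392614 t 12.95 F [-0.14   -0.6945  0.2336] g 0.935484705041268 0.0
```

```bash
python3 -m creep '0 0 0 -0.2 -0.06 0 0.95;0 0 0 -0.4 -0.12 0 0.95;0 0 0 -0.6 -0.19 0 0.95;0 0 0 -0.78 -0.25 0.02 0.95;0 0 0 -0.83 -0.265 0.04 0.95;0 0 0 -0.83 -0.265 0.04 0.95;0 0 0 -0.83 -0.265 0.04 0.95'; python3 plan.py .42 -.0435 -.012 8
python3 - <<'E'
from ov import *;from bench import capture,state
t=capture("top");s=capture("side")
for c in blobs(t,(0,120,80),(12,255,255),(130,230,230,320),1):
  print("top",cv2.boundingRect(c));P=ray(t,c.reshape(-1,2),.04)[:,:2];print(cv2.minAreaRect(np.float32(P)))
  P=(P-[.501,.2063])@R(np.radians(8));print("tray frame",P.min(0),P.max(0))
E
```

```text
time: 13.82
ee_pos: [0.4179, -0.0428, 0.0862]
tool_rot: [-0.0, 0.656, 0.755, 0.0]
contact_force: [0.2, -0.9, -0.7]
grip_width: 0.949
grasp_force: 0.0
[-0.0003 -0.0006  0.0013] [-0.0034  0.0067  0.3272] deg 0.06348594427663691 mm 98.17573229249261 t 13.825 F [ 0.2231 -0.8916 -0.6539] g 0.949116076433698 0.0
top (148, 267, 59, 29)
((0.4561515748500824, 0.23006567358970642), (0.049558285623788834, 0.1106296256184578), 6.777410984039307)
tray frame [-0.0657717  -0.02564696] [-0.01564233  0.08543243]
```

```bash
python3 -m creep '0 0 0 -0.003 0.007 0.1 0.95;0 0 0 -0.003 0.007 0.2 0.95;0 0 0 -0.003 0.007 0.28 0.95;0 0 0 -0.003 0.007 0.32 0.95;0 0 0 -0.003 0.007 0.327 0.95;0 0 0 -0.003 0.007 0.327 0.4;0 0 0 -0.003 0.007 0.327 0.4;0 0 0 -0.003 0.007 0.327 0.4;0 0 0 -0.003 0.007 0.327 0.4;0 0 0 -0.003 0.007 0.327 0.4;0 0 0 -0.003 0.007 0.327 0.4' 55
```

```text
time: 15.3
ee_pos: [0.4211, -0.0445, -0.0099]
tool_rot: [0.001, 0.656, 0.755, 0.001]
contact_force: [-1.9, 1.3, 7.5]
grip_width: 0.64
grasp_force: 56.3
```

```bash
python3 -m creep '0 0 0 0 0 -0.05 0.4;0 0 0 0 0 -0.15 0.4;0 0 0 0 0 -0.3 0.4;0 0 0 0 0 -0.38 0.4;0 0 0 0 0 -0.38 0.4;0 0 0 0 0 -0.38 0.4'; python3 plan.py .4683 .1482 .1 8
python3 - <<'E'
from ov import *;from bench import capture,state
s=capture("side");t=capture("top")
for c in blobs(s,(100,60,30),(140,255,255),(330,140,440,290),1):print("side",cv2.boundingRect(c))
p=state()["ee_pos"];print((proj(s,circ(*p[:2],.028,p[2]+.0105+.045))).min(0),(proj(s,circ(*p[:2],.028,p[2]+.0105+.045))).max(0))
E
```

```text
time: 16.05
ee_pos: [0.4191, -0.0444, 0.1011]
tool_rot: [-0.001, 0.656, 0.755, -0.001]
contact_force: [-0.3, -0.7, -3.6]
grip_width: 0.638
grasp_force: 59.0
[-0.0024 -0.0007 -0.0006] [0.6131 0.2516 0.0034] deg 0.11286730837996452 mm 198.81668981037558 t 16.05 F [-0.2973 -0.6656 -3.576 ] g 0.6383827643861445 58.97171750664711
side (374, 179, 26, 11)
[373.08183082 178.46545885] [402.2320878  188.40172657]
```

```bash
python3 -m creep '0 0 0 0.1 0.04 0 0.4;0 0 0 0.25 0.1 0 0.4;0 0 0 0.4 0.17 0 0.4;0 0 0 0.55 0.23 0 0.4;0 0 0 0.61 0.25 0 0.4;0 0 0 0.613 0.251 0 0.4;0 0 0 0.613 0.251 0 0.4;0 0 0 0.613 0.251 0 0.4'; python3 plan.py .4683 .1482 .035 8
python3 snap.py m3 "(130,200,290,340)" "(200,130,350,340)" 2.4 2.6
```

```text
time: 17.15
ee_pos: [0.4688, 0.147, 0.1021]
tool_rot: [0.0, 0.657, 0.754, -0.0]
contact_force: [-0.5, -0.5, -3.5]
grip_width: 0.636
grasp_force: 59.1
[-0.0003  0.0005 -0.0024] [ 0.0044 -0.0011  0.2236] deg 0.11036261309679019 mm 67.0880955786701 t 17.15 F [-0.528  -0.4817 -3.525 ] g 0.6360507164570235 59.07573714852333
(546, 774, 3)
```

Run:
```python
from ov import *;from bench import state;import pickle
s=pickle.load(open("side_m3.pkl","rb"));t=pickle.load(open("top_m3.pkl","rb"));p=state()["ee_pos"];z=p[2]+.0103+.045
for n,c in(("top",t),("side",s)):
  q=proj(c,circ(*p[:2],.028,z));print(n,"pred",q.min(0),q.max(0))
  for b in blobs(c,(100,50,30),(140,255,255),(150,150,340,320),2):print(cv2.boundingRect(b),cv2.contourArea(b))
```

```text
top pred [194.62166616 254.29642276] [227.90208198 287.5126699 ]
(241, 162, 49, 11) 130.0
(242, 174, 48, 15) 128.5
side pred [294.45624476 203.84270642] [328.3711314  217.36576652]
(295, 207, 29, 13) 280.0
(228, 233, 38, 24) 236.0
```

```bash
python3 -m creep '0 0 0 0.004 -0.001 0.07 0.4;0 0 0 0.004 -0.001 0.14 0.4;0 0 0 0.004 -0.001 0.2 0.4;0 0 0 0.004 -0.001 0.23 0.4;0 0 0 0.004 -0.001 0.23 0.4'; python3 plan.py .4683 .1482 -.003 8
python3 - <<'E'
from ov import *;from bench import state,capture
t=capture("top");s=capture("side");p=state()["ee_pos"];z=p[2]+.0103+.045
for n,c in(("top",t),("side",s)):
  q=proj(c,circ(*p[:2],.028,z));print(n,"pred",q.min(0),q.max(0))
  for b in blobs(c,(100,50,30),(140,255,255),(190,200,340,320),2):print(cv2.boundingRect(b),cv2.contourArea(b))
for b in blobs(t,(0,120,80),(12,255,255),(130,230,230,320),1):print("case",cv2.boundingRect(b))
E
```

```text
time: 17.88
ee_pos: [0.4682, 0.149, 0.0328]
tool_rot: [-0.0, 0.656, 0.755, -0.0]
contact_force: [-0.4, 0.4, -2.9]
grip_width: 0.633
grasp_force: 59.0
[-0.0012  0.0002 -0.0007] [-0.0027  0.0001  0.1193] deg 0.06365500453735091 mm 35.79642887539692 t 17.875 F [-0.3762  0.4066 -2.8512] g 0.6334382208464349 59.02854144573212
top pred [200.59975654 258.49111991] [231.73911125 289.58781203]
side pred [294.71777748 239.82905191] [327.34876401 255.30410504]
(295, 243, 28, 15) 310.5
(228, 233, 38, 24) 235.0
```

```bash
python3 -m creep '0 0 0 -0.002 0 0.025 0.4;0 0 0 -0.002 0 0.05 0.4;0 0 0 -0.002 0 0.075 0.4;0 0 0 -0.002 0 0.095 0.4;0 0 0 -0.002 0 0.1 0.4'; python3 plan.py .4683 .1482 -.006 8
```

```text
time: 18.6
ee_pos: [0.4682, 0.1485, 0.0025]
tool_rot: [-0.0, 0.656, 0.755, -0.0]
contact_force: [-0.1, 0.0, -3.2]
grip_width: 0.635
grasp_force: 59.1
[-0.0012  0.0002 -0.0004] [-0.001   0.0002  0.0285] deg 0.0565488251294482 mm 8.550246989621163 t 18.6 F [-0.1409  0.0375 -3.2164] g 0.6349376132040013 59.081665724515915
```

Free of contact at 12 mm above the bench, inside the bay. Now down to the floor.

```bash
python3 -m creep '0 0 0 0 0 0.01 0.4;0 0 0 0 0 0.018 0.4;0 0 0 0 0 0.024 0.4;0 0 0 0 0 0.029 0.4;0 0 0 0 0 0.031 0.4;0 0 0 0 0 0.031 0.4'
```

```text
time: 19.35
ee_pos: [0.4686, 0.1486, -0.0057]
tool_rot: [0.0, 0.656, 0.755, 0.0]
contact_force: [-3.5, -1.8, 1.2]
grip_width: 0.635
grasp_force: 59.5
```

```bash
python3 -m creep '0 0 0 0 0 0 0.85;0 0 0 0 0 0 0.85;0 0 0 0 0 0 0.85;0 0 0 0 0 0 0.85;0 0 0 0 0 -0.05 0.85;0 0 0 0 0 -0.15 0.85;0 0 0 0 0 -0.3 0.85;0 0 0 0 0 -0.5 0.85;0 0 0 0 0 -0.65 0.85;0 0 0 0 0 -0.65 0.85;0 0 0 0 0 -0.65 0.9' 40; python3 plan.py .561 -.1165 .19 8
```

```text
time: 20.72
ee_pos: [0.4682, 0.1485, 0.1887]
tool_rot: [-0.0, 0.656, 0.755, -0.0]
contact_force: [-0.8, -0.1, -0.5]
grip_width: 0.903
grasp_force: 0.0
[-0.0004  0.0001 -0.0004] [-0.9178  0.1836 -0.0045] deg 0.02852274187701978 mm 280.8011916884996 t 20.725 F [-0.8306 -0.0566 -0.534 ] g 0.9028686431149954 0.0
```

Run:
```python
from ov import *;import pickle
np.set_printoptions(precision=1,suppress=True)
s=pickle.load(open("side0.pkl","rb"))
for z in(0,.05,.07,.08,.09,.1,.11,.132): q=(proj(s,circ(.561,-.1165,.032,z))-[205,160])*3.4;print(z,q.min(0),q.max(0), q[q[:,0].argmin()])
s=pickle.load(open("side_m2.pkl","rb"))
for dz in(.03,.04,.06,.08,.09,.1,.11,.12,.14):print(dz,(proj(s,[.4613,.2083,.1029+dz])[0]-[190,110])*2.2+[414,0])
t=pickle.load(open("top0.pkl","rb"));h=cv2.cvtColor(t["frame"],cv2.COLOR_BGR2HSV)
print("stopper rows", h[222,345:390].tolist()[::2])
```

```text
0 [415.6 204.2] [507.8 243.8] [415.6 222.7]
0.05 [416.2 139.3] [510.3 176. ] [416.2 156.5]
0.07 [416.5 112.6] [511.4 148. ] [416.5 129.2]
0.08 [416.6  99.1] [511.9 133.8] [416.6 115.3]
0.09 [416.7  85.5] [512.4 119.6] [416.7 101.4]
0.1 [416.8  71.7] [513.  105.1] [416.8  87.4]
0.11 [417.   57.9] [513.5  90.6] [417.   73.2]
0.132 [417.2  27.1] [514.7  58.2] [417.2  41.6]
0.03 [643.1 283.9]
0.04 [642.7 271.3]
0.06 [642.  245.6]
0.08 [641.3 219.2]
0.09 [640.9 205.8]
0.1 [640.5 192.1]
0.11 [640.1 178.3]
0.12 [639.8 164.4]
0.14 [639.  135.9]
stopper rows [[38, 27, 144], [42, 27, 143], [33, 25, 122], [28, 29, 132], [17, 43, 125], [17, 37, 109], [19, 43, 130], [20, 45, 135], [18, 47, 136], [19, 40, 139], [18, 43, 136], [19, 39, 136], [17, 42, 140], [18, 43, 136], [20, 46, 138], [19, 44, 140], [14, 42, 134], [21, 43, 126], [20, 46, 122], [19, 36, 112], [25, 40, 108], [23, 48, 107], [20, 43, 107]]
```

```bash
python3 -m creep '0 0 0 -0.2 0.04 -0.02 1;0 0 0 -0.4 0.08 -0.04 1;0 0 0 -0.6 0.12 -0.04 1;0 0 0 -0.75 0.15 -0.04 1;0 0 0 -0.87 0.17 -0.04 1;0 0 0 -0.918 0.184 -0.04 1;0 0 0 -0.918 0.184 -0.04 1;0 0 0 -0.918 0.184 -0.04 1'; python3 plan.py .561 -.1165 .10 8
```

```text
time: 21.72
ee_pos: [0.5612, -0.1152, 0.2006]
tool_rot: [-0.0, 0.656, 0.755, -0.0]
contact_force: [-0.3, -0.5, -0.0]
grip_width: 0.999
grasp_force: 0.0
[-0.0008 -0.0007  0.0012] [-0.0044 -0.001   0.3353] deg 0.07176872491412183 mm 100.61323096147535 t 21.725 F [-0.2846 -0.4977 -0.0364] g 0.9985083732719264 0.0
```

```bash
python3 -m creep '0 0 0 -0.004 0 0.15 1;0 0 0 -0.004 0 0.3 1;0 0 0 -0.004 0 0.4 1;0 0 0 -0.004 0 0.44 1;0 0 0 -0.004 0 0.46 1;0 0 0 -0.004 0 0.47 1;0 0 0 -0.004 0 0.47 1'
python3 - <<'E'
from bench import capture,state
import cv2,pickle
c=capture("side");pickle.dump(c,open("side_b.pkl","wb"));s0=pickle.load(open("side0.pkl","rb"))
print(cv2.absdiff(c["frame"],s0["frame"])[195:232,330:354].mean())
cv2.imwrite("pics/b.png",cv2.resize(c["frame"][90:250,270:410],None,fx=3.7,fy=3.7,interpolation=cv2.INTER_CUBIC))
E
```

```text
time: 22.6
ee_pos: [0.5621, -0.1178, 0.0608]
tool_rot: [0.001, 0.656, 0.755, 0.0]
contact_force: [-0.4, -0.4, -0.2]
grip_width: 1.002
grasp_force: 0.0
2.0994744744744747
```

View pics/b.png

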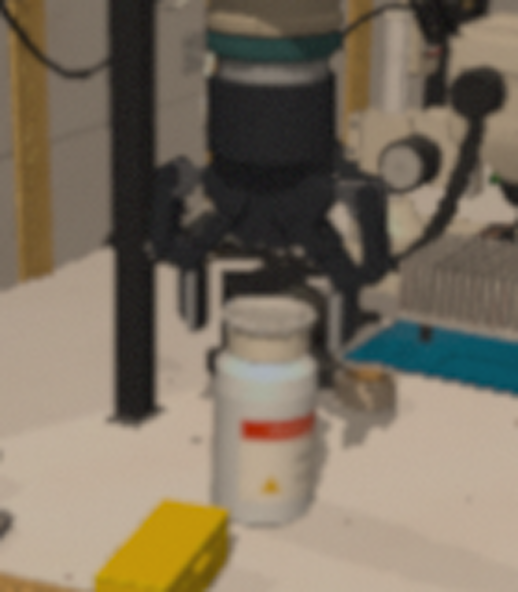

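Picture (my tenth): the fingers straddle the bottle, with inner edges at x≈205 and 330 and the bottle axis at ≈268, so they are centred. The palm is about 36 mm above the stopper and the tips are at about 0.11 m. I descend a further 30 mm with force checks.

```bash
python3 -m creep '0 0 0 0 0 0.03 1;0 0 0 0 0 0.055 1;0 0 0 0 0 0.075 1;0 0 0 0 0 0.085 1;0 0 0 0 0 0.085 1'; python3 -m creep '0 0 0 0 0 0.008 1;0 0 0 0 0 0.015 1;0 0 0 0 0 0.015 1'
```

```text
time: 23.28
ee_pos: [0.5615, -0.1176, 0.0341]
tool_rot: [-0.0, 0.656, 0.755, -0.0]
contact_force: [-0.6, 0.3, 1.0]
grip_width: 1.003
grasp_force: 0.0
time: 23.65
ee_pos: [0.5615, -0.1177, 0.0297]
tool_rot: [-0.0, 0.656, 0.755, -0.0]
contact_force: [0.5, 0.0, 0.1]
grip_width: 0.999
grasp_force: 0.0
```

Clear, with no contact. Close.

```bash
python3 -m creep '0 0 0 0 0 0 0.5;0 0 0 0 0 0 0.5;0 0 0 0 0 0 0.5;0 0 0 0 0 0 0.5;0 0 0 0 0 0 0.5;0 0 0 0 0 0 0.5' 50
```

```text
time: 24.4
ee_pos: [0.5621, -0.1179, 0.0306]
tool_rot: [0.001, 0.656, 0.755, 0.0]
contact_force: [-0.5, -1.3, 4.9]
grip_width: 0.708
grasp_force: 54.8
```

The opening of 60 mm is a little small for the 64 mm body, so the pads may be on the shoulder. I'll reopen and go lower in guarded steps.

```bash
python3 -m creep '0 0 0 0 0 0 1;0 0 0 0 0 0 1;0 0 0 0 0 0 1;0 0 0 0 0 0.01 1;0 0 0 0 0 0.01 1'; python3 -m creep '0 0 0 0 0 0.005 1;0 0 0 0 0 0.01 1;0 0 0 0 0 0.01 1'
```

```text
time: 25.02
ee_pos: [0.5613, -0.1176, 0.0264]
tool_rot: [-0.0, 0.656, 0.755, -0.0]
contact_force: [-0.5, 0.9, -0.3]
grip_width: 1.001
grasp_force: 0.0
time: 25.4
ee_pos: [0.5615, -0.1177, 0.0237]
tool_rot: [-0.0, 0.656, 0.755, -0.0]
contact_force: [-0.1, 0.3, -0.5]
grip_width: 0.998
grasp_force: 0.0
```

```bash
python3 -m creep '0 0 0 0 0 0.006 1;0 0 0 0 0 0.006 1;0 0 0 0 0 0.006 0.5;0 0 0 0 0 0.006 0.5;0 0 0 0 0 0.006 0.5;0 0 0 0 0 0.006 0.5;0 0 0 0 0 0.006 0.5;0 0 0 0 0 0.006 0.5' 45
```

```text
time: 26.4
ee_pos: [0.562, -0.1178, 0.0226]
tool_rot: [0.001, 0.656, 0.755, 0.0]
contact_force: [-0.1, -0.0, 5.6]
grip_width: 0.719
grasp_force: 49.6
```

```bash
python3 -m creep '0 0 0 0 0 -0.02 0.5;0 0 0 0 0 -0.06 0.5;0 0 0 0 0 -0.1 0.5;0 0 0 0 0 -0.1 0.5'
cat > lab.py <<'E'
from h import *;from bench import capture
c=capture("side");b=blobs(c,(0,120,90),(8,255,255),(200,80,370,260),1)[0];r=cv2.minAreaRect(b);print(cv2.boundingRect(b),r,cv2.fitLine(b,2,0,.01,.01).ravel())
E
python3 lab.py
python3 - <<'E'
from h import *;import pickle
for f in("side0.pkl",):
  b=blobs(pickle.load(open(f,"rb")),(0,120,90),(8,255,255),(330,190,370,220),1)[0];print(cv2.boundingRect(b),cv2.fitLine(b,2,0,.01,.01).ravel())
E
```

```text
time: 26.9
ee_pos: [0.5625, -0.1179, 0.0538]
tool_rot: [0.001, 0.656, 0.755, 0.001]
contact_force: [-0.2, 0.4, -1.9]
grip_width: 0.721
grasp_force: 49.2
(335, 190, 20, 6) ((344.5, 192.5), (5.0, 19.0), 90.0) [ 9.9828643e-01 -5.8516387e-02  3.4380487e+02  1.9258537e+02]
(335, 202, 20, 7) [ 9.9213600e-01 -1.2516452e-01  3.4472092e+02  2.0546512e+02]
```

```bash
python3 -m creep '0 0 0 0 0 -0.1 0.5;0 0 0 0 0 -0.2 0.5;0 0 0 0 0 -0.28 0.5;0 0 0 0 0 -0.3 0.5;0 0 0 0 0 -0.3 0.5'; python3 plan.py .539 .1675 .14 8; python3 lab.py
```

```text
time: 27.58
ee_pos: [0.5613, -0.1176, 0.1413]
tool_rot: [-0.0, 0.656, 0.755, -0.0]
contact_force: [-0.3, 0.1, -2.2]
grip_width: 0.721
grasp_force: 49.7
[-0.001  -0.0003 -0.0004] [0.9515 0.0582 0.0044] deg 0.052400097574738826 mm 285.9937198938524 t 27.575 F [-0.3272  0.0742 -2.2398] g 0.7211423116273216 49.660858906572685
(336, 151, 20, 7) ((345.48638916015625, 154.2821044921875), (5.738802433013916, 19.150135040283203), 86.42366790771484) [ 9.9949753e-01 -3.1696696e-02  3.4506818e+02  1.5418182e+02]
```

```bash
python3 -m creep '0 0 0 0.05 0 0 0.5;0 0 0 0.15 0.01 0 0.5;0 0 0 0.27 0.02 0 0.5;0 0 0 0.4 0.03 0 0.5;0 0 0 0.53 0.04 0 0.5;0 0 0 0.66 0.05 0 0.5;0 0 0 0.78 0.058 0 0.5;0 0 0 0.88 0.058 0 0.5;0 0 0 0.93 0.058 0 0.5;0 0 0 0.951 0.058 0 0.5;0 0 0 0.951 0.058 0 0.5;0 0 0 0.951 0.058 0 0.5'; python3 plan.py .539 .1675 .05 8; python3 lab.py
python3 - <<'E'
from ov import *;from bench import capture,state
import pickle
s=capture("side");t=capture("top");pickle.dump((s,t),open("pp.pkl","wb"));p=state()["ee_pos"]
b=p[2]-.0226
for z in(0,.08):q=proj(s,circ(p[0],p[1]+.001,.032,b+z));print(q.min(0),q.max(0))
r=int(proj(s,[p[0],p[1],b+.06])[0][1]);print(r,[int(x) for x in cv2.cvtColor(s["frame"],cv2.COLOR_BGR2GRAY)[r,220:310]])
E
```

```text
time: 29.12
ee_pos: [0.5394, 0.1664, 0.142]
tool_rot: [0.0, 0.657, 0.754, -0.0]
contact_force: [-0.5, -0.6, -1.9]
grip_width: 0.715
grasp_force: 49.7
[-0.0001  0.0005 -0.0019] [ 0.0039 -0.0007  0.3067] deg 0.08843403579601625 mm 92.02228541719128 t 29.125 F [-0.5091 -0.5583 -1.9456] g 0.7148757735257835 49.6688206930412
(258, 193, 29, 9) ((272.0056457519531, 197.56475830078125), (7.536776065826416, 28.15462303161621), 85.03025817871094) [ 9.9872357e-01 -5.0509911e-02  2.7131146e+02  1.9744263e+02]
[252.67000073 218.14938792] [289.6430974  234.03981959]
[249.52030976 175.859871  ] [288.25612743 189.02531322]
193 [165, 165, 165, 165, 164, 165, 165, 163, 164, 164, 165, 165, 165, 165, 165, 166, 165, 167, 167, 166, 165, 166, 166, 166, 166, 165, 165, 166, 165, 156, 141, 138, 143, 148, 153, 157, 157, 156, 151, 153, 158, 161, 164, 164, 164, 165, 163, 165, 162, 163, 161, 160, 156, 155, 150, 143, 136, 130, 123, 116, 106, 92, 79, 81, 98, 110, 102, 87, 85, 97, 120, 141, 158, 167, 170, 169, 169, 169, 168, 162, 131, 77, 38, 31, 33, 33, 31, 34, 32, 28]
```

```bash
python3 -m creep '0 0 0 0.004 0 0.08 0.5;0 0 0 0.004 0 0.17 0.5;0 0 0 0.004 0 0.25 0.5;0 0 0 0.004 0 0.31 0.5;0 0 0 0.004 0 0.34 0.5;0 0 0 0.004 0 0.35 0.5;0 0 0 0.004 0 0.355 0.5;0 0 0 0.004 0 0.355 0.5'; python3 plan.py .539 .1675 .0296 8
```

```text
time: 30.28
ee_pos: [0.5394, 0.1686, 0.0362]
tool_rot: [0.0, 0.656, 0.755, 0.0]
contact_force: [0.4, -0.6, -2.6]
grip_width: 0.718
grasp_force: 49.6
[ 0.0015  0.     -0.0004] [-0.0033 -0.002   0.0221] deg 0.06745696596610093 mm 6.728000754701272 t 30.275 F [ 0.4313 -0.5761 -2.5715] g 0.7177657130045535 49.64655079180375
```

```bash
python3 -m creep '0 0 0 0 0 0.008 0.5;0 0 0 0 0 0.015 0.5;0 0 0 0 0 0.02 0.5;0 0 0 0 0 0.022 0.5;0 0 0 0 0 0.022 0.5'
```

```text
time: 30.9
ee_pos: [0.5391, 0.1685, 0.0296]
tool_rot: [0.0, 0.656, 0.755, 0.0]
contact_force: [-3.7, -0.1, 4.9]
grip_width: 0.72
grasp_force: 50.2
```

On the pad at the predicted height. Release, lift straight up and move off.

```bash
python3 -m creep '0 0 0 0 0 0 0.8;0 0 0 0 0 0 1;0 0 0 0 0 0 1;0 0 0 0 0 0 1;0 0 0 0 0 -0.05 1;0 0 0 0 0 -0.15 1;0 0 0 0 0 -0.3 1;0 0 0 0 0 -0.45 1;0 0 0 0 0 -0.6 1;0 0 0 0 0 -0.6 1'; python3 plan.py .42 -.08 .2 8
```

```text
time: 32.15
ee_pos: [0.5408, 0.1689, 0.2151]
tool_rot: [0.003, 0.656, 0.755, 0.004]
contact_force: [-0.3, -0.1, 0.7]
grip_width: 0.996
grasp_force: 0.0
[ 0.0125 -0.0011 -0.0004] [-0.7658 -0.5145  0.0446] deg 0.56421280208704 mm 277.1003567224261 t 32.15 F [-0.3261 -0.0832  0.6887] g 0.9959042321968447 0.0
```

```bash
python3 -m creep '0 0 0 -0.2 -0.13 0 1;0 0 0 -0.4 -0.27 0 1;0 0 0 -0.6 -0.4 0 1;0 0 0 -0.77 -0.51 0 1;0 0 0 -0.77 -0.51 0 1;0 0 0 -0.77 -0.51 0 1;0 0 0 -0.77 -0.51 0 1'
python3 - <<'E'
from ov import *;from bench import capture,state
import pickle
np.set_printoptions(precision=4,suppress=True)
s=capture("side");t=capture("top");pickle.dump((s,t),open("fin.pkl","wb"));w=np.radians(8)
T=lambda P:(np.atleast_2d(P)[:,:2]-[.501,.2063])@R(w)
b=blobs(t,(0,120,80),(12,255,255),(130,230,235,320),1)[0];P=T(ray(t,b.reshape(-1,2),.04));print("case",P.min(0),P.max(0),cv2.minAreaRect(np.float32(P)))
b=blobs(t,(100,60,30),(140,255,255),(180,240,270,320),1)[0];print(cv2.boundingRect(b));P=T(ray(t,b.reshape(-1,2),.049));print("spool",P.min(0),P.max(0))
b=blobs(s,(100,60,30),(140,255,255),(270,230,350,320),1)[0];q=proj(s,circ(*(R(w)@[-.0405,-.053]+[.501,.2063]),.028,.049));print("spool side",cv2.boundingRect(b),q.min(0),q.max(0))
b=blobs(s,(0,120,90),(8,255,255),(240,180,310,275),1)[0];print("label",cv2.boundingRect(b),cv2.fitLine(b,2,0,.01,.01).ravel())
# bottle silhouette in top: stopper circle
g=cv2.GaussianBlur(cv2.cvtColor(t["frame"],cv2.COLOR_BGR2GRAY),(3,3),0)
c=cv2.HoughCircles(g[190:270,180:260],cv2.HOUGH_GRADIENT,1,8,param1=80,param2=10,minRadius=10,maxRadius=24)
p=proj(t,[[*(R(w)@[.0325,-.043]+[.501,.2063]),.139]])[0]
print("stopper",None if c is None else c[0][:4]+[180,190,0],"pred",p)
t0=pickle.load(open("top0.pkl","rb"));d=cv2.absdiff(t["frame"],t0["frame"]).max(2)
print("cutter",d[155:195,235:315].mean(),"tape",d[205:240,445:482].mean(),"jar",d[234:256,158:178].mean(),"yellow",d[222:256,262:322].mean())
E
```

```text
time: 33.02
ee_pos: [0.4197, -0.081, 0.2089]
tool_rot: [-0.0, 0.656, 0.755, 0.0]
contact_force: [0.1, 0.2, 0.1]
grip_width: 1.0
grasp_force: 0.0
case [-0.0658 -0.0231] [-0.0158  0.0854] ((-0.04111424833536148, 0.03118259087204933), (0.10790557414293289, 0.04945947229862213), 88.93017578125)
(217, 265, 16, 26)
spool [-0.0661 -0.076 ] [-0.0192 -0.0453]
spool side (297, 262, 30, 15) [295.977  259.3925] [327.8201 275.7803]
label (262, 252, 28, 11) [  0.9871  -0.1601 275.0323 258.2581]
stopper [[204.5 235.5  16.6]
 [214.5 240.5  23.4]
 [221.5 236.5  16.6]
 [200.5 227.5  16.4]] pred [202.9074 230.877 ]
cutter 5.6859375 tape 7.755984555984556 jar 5.740909090909091 yellow 10.880882352941176
```

Run:
```python
from h import *;import pickle
from bench import hand_in
s,t=pickle.load(open("fin.pkl","rb"));t0=pickle.load(open("top0.pkl","rb"));s0=pickle.load(open("side0.pkl","rb"))
for a,b,r in((t0,t,(255,215,330,260)),(s0,s,(285,220,345,270))):
    for k in(a,b):print(cv2.boundingRect(blobs(k,(20,150,60),(35,255,255),r)[0]))
print(hand_in())
```

```text
(263, 224, 57, 30)
(264, 224, 56, 31)
(296, 225, 36, 31)
(296, 225, 36, 31)
the job is handed in; nothing more can be done
None
```

The job is handed in at about 33 s: case flat and spool on its flange in the long bay, bottle upright on the cork pad; the images showed no sign that the jar, cutter, tape or yellow look-alike had moved, and hand-in returned no verdict.

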